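# Clamp a drill core with the turnbuckle and close the guard

## Task

Take the longer of the two core sticks from the wooden rack and lay it gently into the V supports of the core vise, then turn the turnbuckle so that both jaws draw in until they hold the core tightly between them. Then swing the guard up past upright and lower it gently, without letting it fall, onto its stop above the core. Leave everything else where it stands.

Things in the scene. Friction and masses are not known exactly. Their poses are not given: they have to be found in the camera images.
- vise: Core vise fixed to the table: green base 320 x 370 x 12 mm. Origin on the table under the middle of the core's seat; x along core and turnbuckle, y towards the guard's hinge, z up. V supports for the core at x = +-46 mm (20 mm long in x, lips at y = +-37 mm as high as the core's axis); jaws at both ends (tops at z = 140 mm at the core, 110 mm at the turnbuckle).
- cradle (a point): Where the core's centre lies when seated in the V supports midway between the jaws: 110 mm above the table over the vise's origin. Axes as the vise's. The jaw pads' faces stand 89 mm from it each way at turnbuckle 0, so a centred core has 9 mm of room at each end, less 6 mm per rad of turnbuckle.
- core: The longer core stick: grey rock cylinder, 160 mm long, 48 mm in diameter, 0.66 to 0.9 kg, flat ends, lying in one of the two bays of the rack. Origin on its underside (as it lies at the start) at mid length, x along its length.
- core_center (a point): Centre of the longer core stick; 50 mm above the table at the start.
- rack: Fixed wooden rack, base 170 x 220 x 12 mm, origin on the table under its centre. Two bays at y = +-60 mm in its frame; cores lie along its x in V blocks at x = +-36 mm (20 mm long in x, lips 31 mm either side of the core's axis, no higher than it); between the blocks the core is free down to the base board.
- turn_axis (a point): Middle of the turnbuckle, on its axis: vise frame x 0, y -160 mm, z 80 mm. Axes as the vise's; the turnbuckle turns about x.
- turnbuckle (a joint): Turn of the turnbuckle body, rad: 0 slack, 2.4 end of its thread (firm stop); starts at 0 to 0.4. Growing = upper spokes move towards the core (+y of the vise) and both jaws draw in, 6 mm per rad each. On the core the pads begin to press at about 1.5 and press about 16 N at 2.4. Friction 0.3 N m, up to 0.5 N m when tight; it stays where it is left.
- spoke_tip (a point): Tip of spoke A. Four round steel spokes, 12 mm thick, reach 75 mm from the turnbuckle's axis, 90 degrees apart, in the vise's plane x = 0; free to grasp 30 to 75 mm out. Spoke A leans (-0.95 + turnbuckle) rad from upright, negative away from the core (-y of the vise); the next spoke to come up leans 1.571 rad less.
- jaw_near: Jaw at the vise's -x end (towards the robot), slides along the vise's x, moved only by the turnbuckle; carries a round rubber pad, 44 mm, on a spring of 3 N per mm.
- jaw_far: Jaw with its pad at the vise's +x end, slides along the vise's x, moved only by the turnbuckle.
- guard_hinge (a point): Middle of the guard's hinge line: vise frame x 0, y +100 mm, z 85 mm. Axes as the vise's; the guard turns about x.
- guard (a joint): Angle of the guard, rad: 0 open, leaning 0.60 rad back from upright, away from the core (+y of the vise), on its rear stop; 0.60 upright; 1.16 closed on its front stop, leaning 0.56 rad over the core (-y of the vise). The hinge is nearly free: the guard falls to the side on which it leans.
- guard_edge (a point): Middle of the guard's free edge, 150 mm from the hinge line. The guard is a flat frame 180 mm wide (along the hinge), 10 mm thick, with a grille of dark bars, 0.35 kg; its top bar is a solid aluminium lip 45 mm deep. x along the edge, y square to the guard's plane, z from the hinge to the edge.
- short_core: a 100 mm long, 48 mm thick stick of drill core lying in the other bay of the rack; a bystander, not to be taken. Origin on its underside at mid length, x along its length.
- hammer: geologist's hammer lying on the table, bystander
- brush: hand brush lying on the table, bystander
- spray: white water bottle 64 mm thick, 150 mm tall, bystander, origin at the centre of its foot
- marker_block: wooden marker block 90 x 45 x 25 mm, bystander
- loupe: black magnifier 36 mm thick, 34 mm tall, bystander
- mug: mug 80 mm wide, 90 mm tall, bystander
- rock: lump of rock about 68 mm wide, 43 mm tall, bystander
Things that resemble listed ones, but are neither listed nor needed, are in the scene too. What is shaped like the core but turquoise is not meant.

How it is judged (in metres and radians):
On the way, in this order (a step that is already met when the one before it is completed fails the run):
1. the longer core lies in the V supports, let go (x of core_center in the frame of cradle between -0.012 and 0.012 m and y of core_center in the frame of cradle between -0.005 and 0.005 m and z of core_center in the frame of cradle between -0.005 and 0.005 m and angle between the x axis of core and the x axis of vise, either way round below 0.06 rad and contact force between core and the fingers below 0.1 N and linear speed of core below 0.02 m/s), for 0.2 s.
2. both jaws, drawn in by the turnbuckle, press on the core (x of core_center in the frame of cradle between -0.012 and 0.012 m and y of core_center in the frame of cradle between -0.005 and 0.005 m and z of core_center in the frame of cradle between -0.005 and 0.005 m and angle between the x axis of core and the x axis of vise, either way round below 0.06 rad and contact force between each of jaw_near, jaw_far and core above 5 N), for 0.2 s.
3. the guard rests on its front stop (value of joint guard above 1.12 rad), for 0.2 s.
At the end, for the whole second after the job is handed in: The longer core lies in the V supports (centre within 5 mm across and in height and 12 mm along, aligned within 0.06 rad) with both jaws pressing on its ends with more than 5 N each, the guard is down on its front stop (angle above 1.12 rad), and all is at rest (all of step 2 and value of joint guard above 1.12 rad and linear speed of core below 0.02 m/s); the robot touches nothing.
It fails at once if the guard is dropped or slammed onto its front stop (faster than 2.2 rad/s in the last part of its swing) (value of joint guard above 0.95 rad and velocity of joint guard above 2.2 rad/s).
It fails at once if the core is dropped into the vise (falls faster than a drop of about 15 mm gives) (horizontal distance between core_center and cradle below 0.04 m and height (world z) of core_center below 0.16 m and linear speed of core above 0.55 m/s).
It fails at once if a bystander (short core, hammer, brush, bottle, marker block, magnifier, mug or rock) is moved more than 30 mm (distance of any of short_core, hammer, brush, spray, marker_block, loupe, mug, rock from where it was at the start of the episode above 0.03 m).
It also fails if it takes over 72 s, if anything falls off the work surface, if the arm or the gripper's body presses on something with over 40 N, if the wrist force passes 120 N, or if a joint passes its speed limit or range.

## Robot

A 6-joint arm with a two-finger parallel gripper is mounted at the origin on the work surface. World frame = base frame: x ahead of the robot, y to its left, z up, the work surface at z = 0. Lengths are in m, angles in degrees, forces in N, time in s.
With the tool pointing down it reaches from about 0.25 to 0.85 m from the base axis. Payload 12.5 kg.
Tool frame: the origin (TCP) lies between the finger pads; the fingertips stand bot.tcp_to_tips ahead of it and the grasp point (between the pads) lies 2 mm behind it (bot.tcp_to_tips is the distance from the TCP to the fingertips, in m); x points along the fingers, y is the direction in which the jaws open and shut, and the axes are right-handed (so a half turn about x gives the same grasp; the last joint's range is limited). The gripper opens to 93 mm and grips with 3 to 60 N. Pads are 15 mm wide; open, the fingers measure 128 mm over their backs; the gripper's body (75 mm by 188 mm) begins 65 mm behind the grasp point.
Start: joints at [62.819, 20.094, 94.641, -0, 65.266, -4.847], TCP at [0.209, 0.509, 0.236] pointing down, gripper open.
Joint ranges: [-157.81, 157.81], [-45, 120.19], [0.68, 151.7], [-89.99, 269.99], [4.06, 180], [-164.3, 164.3]. Speed limits (degrees/s): [127.2, 127.2, 159.86, 180, 180, 180].

## Interface

Orientations are given as a 3x3 rotation matrix whose columns are the frame's x, y, z axes.
In Python, from cell import monitor, vision, order, bot gives the robot as it stands.
- The arm moves only by the tool drive_tool, never from a script. Its arguments are lists of equal length, an entry for each row: "travel": the shift along the tool's x, y, z in m, a list of three; "rotation": the turn, a rotation vector about the tool's x, y, z in degrees, a list of three; "jaw": the opening, from 0 (shut) to 1 (fully open). In form: {"travel": [[x, y, z], ...], "rotation": [[rx, ry, rz], ...], "jaw": [jaw, ...]}. A call has 1 to 20 rows; each row is the pose to reach, as a shift and turn from the pose measured when the call began, along the tool's axes at that moment; what a row does not reach only later rows make up. A row lasts 1/10 s, in which the tool goes at most 50 mm and 8.59 degrees, less where a joint would pass 70% of its speed; a pose out of reach is approached as far as the arm can. A call with a gripper value outside its range is refused whole. The fingers move at their own pace and stop on an object; the grip force is fixed at half the most. Time passes only in rows, so rows that repeat a pose let the fingers close. It gives the time, the measured TCP pose, the force and the opening at its end, in the units of the state.
- monitor.read_state(): the state, without advancing time (a new reading comes with each control period).
- vision.read_camera(name): name is "scene" or "top" or "wrist"; returns a dict with "pixels" (480x640x3 uint8, red, green, blue), "intrinsics" (3x3 intrinsics, pixels), "rvec" (rotation vector, rad) and "tvec" (3), from world to camera coordinates, as OpenCV has them; the wrist camera has in their place "tool_from_camera" (4x4, takes a point from camera to tool coordinates, whose origin is the TCP and whose axes are the tool frame's). Camera axes: x right, y down, z forward; pixel columns grow to the right and rows downward; lengths in m; the calibration is good to about 2 mm. The wrist camera is an equidistant fisheye: a pixel r from the principal point sees the ray r / f radians off the axis. A picture is of the moment at which its call begins: read the wrist's pose just before it. There is no depth.
- order.sign_off(): hands the job in, once; it reports no verdict.
The state is a dict: "t": time; "joint_pos": joint angles; "qd": joint speeds; "effort": joint torques, N m; "position": TCP position; "ee_rot": TCP orientation; "force": force on the tool from outside, world axes, zero at the start; "ft_torque": the same for the moment, N m; "opening": finger opening in m.
Only numpy, scipy, OpenCV 4.12 (cv2) and the standard library are available. Lean on these libraries where they do the work, as an engineer would, in place of code of your own. Each camera call takes 0.05 s, during which the arm holds its last target. There are 200 camera calls.

## Working session

There is one attempt and no reset: what is moved stays moved. The work goes in short steps, Python scripts to look and compute and a tool call to move; the robot and the scene stay as the last step left them, time stands still between calls to the robot, and variables do not carry over. Pictures are saved under pics/ and viewed, about 8 in all and at most 12, crops included, and the job is handed in when it is done.

Besides the shell and the picture viewer there is one more tool, called after "Call:" as a command line: name --argument value ..., lists and objects as JSON in quotes. drive_tool: Moves the arm, as the interface text tells. Its arguments: {"type":"object","properties":{"travel":{"type":"array","items":{"type":"array","items":{"type":"number"}}},"rotation":{"type":"array","items":{"type":"array","items":{"type":"number"}}},"jaw":{"type":"array","items":{"type":"number"}}},"required":["travel","rotation","jaw"]}

```bash
ls; mkdir -p pics
python3 - <<'E'
from cell import monitor, vision, order, bot
import cv2
s=monitor.read_state();print(s,bot.tcp_to_tips)
for n in("scene","top"):
    c=vision.read_camera(n);cv2.imwrite(f"pics/{n}0.png",c["pixels"][:,:,::-1])
    print(n,c["intrinsics"],c["rvec"],c["tvec"])
E
```

```text
pics
{'t': 0.0, 'joint_pos': array([ 6.28173356e+01,  2.01259288e+01,  9.46772047e+01,  1.78710204e-04,
        6.52643040e+01, -4.84686549e+00]), 'qd': array([-0.01874195,  0.06395431, -0.00731592, -0.03121257, -0.04136156,
       -0.05534544]), 'effort': array([ 1.63138367e-03, -4.97316992e+01, -2.85260671e+01,  6.99256919e-02,
        2.56547285e-02, -1.26675673e-04]), 'position': array([0.20884338, 0.50845816, 0.23508451]), 'ee_rot': array([[-5.40209493e-04,  3.80035057e-01,  9.24971926e-01],
       [-1.04571550e-03,  9.24971341e-01, -3.80035427e-01],
       [-9.99999307e-01, -1.17255623e-03, -1.02269749e-04]]), 'force': array([ 0.70482969,  0.01018163, -0.11755735]), 'ft_torque': array([-0.01096929,  0.00274214,  0.05028765]), 'opening': 0.09266484956674381} 0.017
scene [[531.27327299   0.         311.61093756]
 [  0.         531.27327299 235.99848971]
 [  0.           0.           1.        ]] [ 1.35274077  2.25322925 -0.87991374] [ 0.29830567 -0.22763072  1.68174871]
top [[584.00157414   0.         324.27751108]
 [  0.         584.00157414 235.26866721]
 [  0.           0.           1.        ]] [ 2.16614161 -2.11842061  0.14849009] [-0.0608013   0.56013212  1.52370648]
```

View pics/scene0.png

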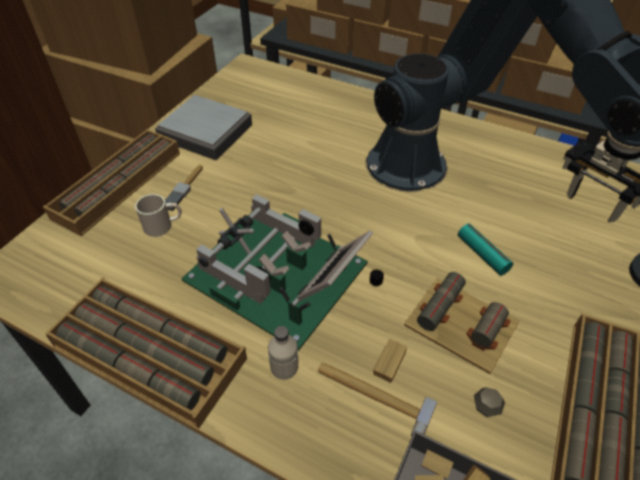

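View pics/top0.png

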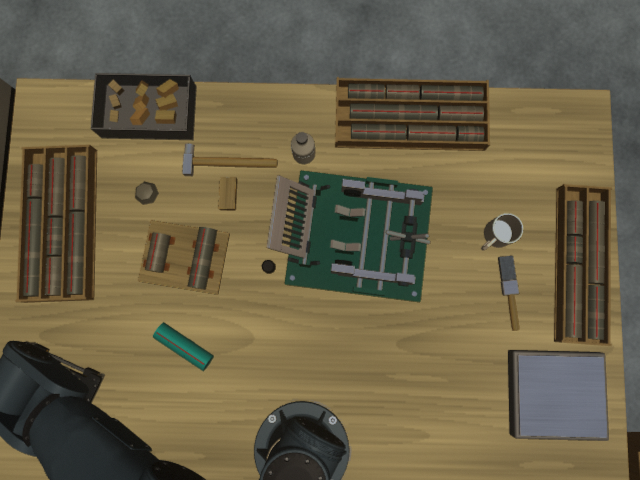

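The scene view shows the vise at about (280,270) and the rack at (465,320). In the top view the vise is at (360,235), with the guard on its left side at (290,220). The rack is at (185,257), and the longer core is in the right bay at (203,258). Next I'll measure both.

```bash
cat > h.py <<'E'
import numpy as np, cv2
from scipy.spatial.transform import Rotation as R
from cell import monitor, vision, order, bot
def cam(n):
    c=vision.read_camera(n); c["R"]=cv2.Rodrigues(np.array(c["rvec"],float))[0]; c["C"]=-c["R"].T@np.ravel(c["tvec"]); return c
def onz(c,uv,z):
    uv=np.atleast_2d(uv).astype(float)
    d=np.c_[uv,np.ones(len(uv))]@np.linalg.inv(c["intrinsics"]).T@c["R"]
    return c["C"]+d*((z-c["C"][2])/d[:,2])[:,None]
def proj(c,P): return cv2.projectPoints(np.atleast_2d(P).astype(float),np.array(c["rvec"],float),np.array(c["tvec"],float),c["intrinsics"],None)[0][:,0]
E
python3 - <<'E'
from h import *
c=cam("top"); im=c["pixels"]; bgr=np.ascontiguousarray(im[:,:,::-1])
hsv=cv2.cvtColor(bgr,cv2.COLOR_BGR2HSV)
m=cv2.inRange(hsv,(60,90,20),(90,255,110)); m[:160]=0;m[310:]=0;m[:,:270]=0;m[:,445:]=0
pts=cv2.findNonZero(m); 
r=cv2.minAreaRect(pts); b=cv2.boxPoints(r); print(r,b)
w=onz(c,b,.012); print(w, [np.linalg.norm(w[i]-w[i-1]) for i in range(4)], w.mean(0))
v=cv2.resize(bgr[160:310,260:440],None,fx=4,fy=4,interpolation=cv2.INTER_CUBIC)
k=cv2.resize(bgr[215:300,135:235],None,fx=4,fy=4,interpolation=cv2.INTER_CUBIC)
cv2.imwrite("pics/v.png",cv2.convertScaleAbs(v,alpha=1.4,beta=15));cv2.imwrite("pics/k.png",cv2.convertScaleAbs(k,alpha=1.4,beta=15))
E
```

```text
((359.2918395996094, 234.42938232421875), (135.5474853515625, 116.31905364990234), 7.431407451629639) [[284.56506 283.3346 ]
 [299.60968 167.99258]
 [434.01862 185.52417]
 [418.974   300.86618]]
[[ 0.43222953  0.05605477  0.012     ]
 [ 0.7527806   0.0246956   0.012     ]
 [ 0.71091095 -0.3477276   0.012     ]
 [ 0.39334982 -0.3059866   0.012     ]] [np.float64(0.36412302881883396), np.float64(0.3220813322521618), np.float64(0.37476941192895025), np.float64(0.320292642407019)] [ 0.57231772 -0.14324096  0.012     ]
```

View pics/v.png

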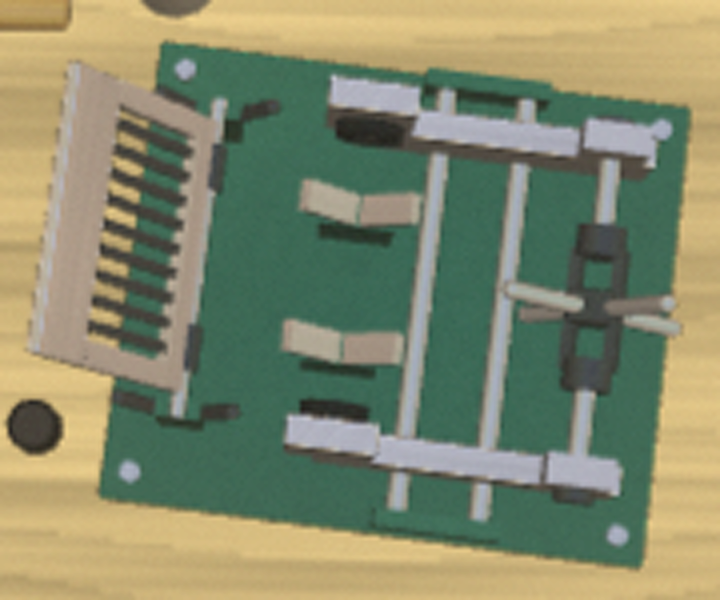

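View pics/k.png

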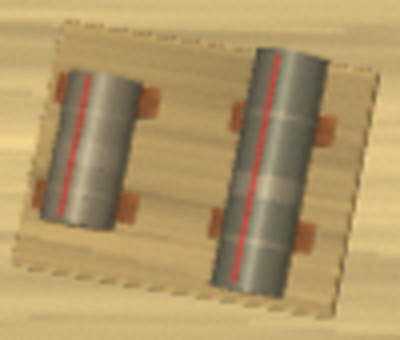

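The crops show the V support lips in the vise at (302,193), (419,207), (285,334) and (402,348). The base corners are at (164,42), (690,105), (640,568) and (100,497). In the rack crop, the long core runs from (292,55) to (247,291), and the rack corners are at (62,22), (380,72), (332,316) and (12,266).

Run:
```python
from h import *
c=cam("top"); print("C",c["C"])
V=lambda a:np.array(a,float)/4+[260-.375,160-.375]
K=lambda a:np.array(a,float)/4+[135-.375,215-.375]
b=onz(c,V([(164,42),(690,105),(640,568),(100,497)]),.012)
l=onz(c,V([(302,193),(419,207),(285,334),(402,348)]),.110)
j=onz(c,V([(375,97),(332,437)]),.140)
print("base",b.round(4),b.mean(0)); print("lips",l.round(4),"centre",l.mean(0))
ax=l[0]+l[1]-l[2]-l[3]; print("yaw lips",np.degrees(np.arctan2(ax[1],ax[0])),np.linalg.norm(ax)/2,np.linalg.norm(l[0]-l[1]))
e=b[0]+b[1]-b[2]-b[3]; f=b[0]+b[3]-b[1]-b[2];print("yaw base",np.degrees(np.arctan2(e[1],e[0])),np.degrees(np.arctan2(-f[0],f[1])),np.linalg.norm(e)/2,np.linalg.norm(f)/2)
print("jaws",j,j.mean(0))
r=onz(c,K([(62,22),(380,72),(332,316),(12,266)]),.012);print("rack",r.mean(0))
e=r[0]+r[1]-r[2]-r[3]; f=r[0]+r[3]-r[1]-r[2];y=np.arctan2(e[1],e[0]);print("yaw rack",np.degrees(y),np.degrees(np.arctan2(-f[0],f[1])),np.linalg.norm(e)/2,np.linalg.norm(f)/2)
print("bay",r.mean(0)[:2]-.06*np.array([-np.sin(y),np.cos(y)]))
k=onz(c,K([(257,48),(328,62),(212,286),(282,296)]),.05);print("core",k.round(4),k.mean(0)); e=k[0]+k[1]-k[2]-k[3];print(np.degrees(np.arctan2(e[1],e[0])),np.linalg.norm(e)/2)
```

```text
C [ 0.33440034 -0.06221838  1.58853125]
base [[ 0.7468  0.0217  0.012 ]
 [ 0.7098 -0.3425  0.012 ]
 [ 0.3914 -0.3077  0.012 ]
 [ 0.4308  0.0558  0.012 ]] [ 0.56967798 -0.14317084  0.012     ]
lips [[ 0.6231 -0.0753  0.11  ]
 [ 0.6156 -0.1507  0.11  ]
 [ 0.5313 -0.0662  0.11  ]
 [ 0.5239 -0.141   0.11  ]] centre [ 0.57347247 -0.10829772  0.11      ]
yaw lips -5.8159652428361985 0.09221706468081627 0.07580501659460188
yaw base -6.199774002683553 -5.990027083595011 0.31907813945219893 0.36588822255015213
jaws [[ 0.68026046 -0.120074    0.14      ]
 [ 0.46338394 -0.09671088  0.14      ]] [ 0.5718222  -0.10839244  0.14      ]
rack [0.49854493 0.33252185 0.012     ]
yaw rack -8.071575467856986 -7.629820113637111 0.1688862275422248 0.2208997127616432
bay [0.49012033 0.27311625]
core [[0.576  0.2871 0.05  ]
 [0.5676 0.2392 0.05  ]
 [0.4168 0.3082 0.05  ]
 [0.4113 0.2618 0.05  ]] [0.49293252 0.27406432 0.05      ]
-7.8814551375267365 0.1592168884928041
```

```bash
cat >> h.py <<'E'
def down(yawjaw,tilt=0):
    a=np.radians(yawjaw); y=np.array([np.cos(a),np.sin(a),0]); x=np.array([0,0,-1.]); return np.c_[x,y,np.cross(x,y)]
def rel(p,Rt):
    s=monitor.read_state(); A=s["ee_rot"]
    return (A.T@(np.array(p)-s["position"])).round(4), np.degrees(R.from_matrix(A.T@Rt).as_rotvec()).round(2)
YV=-6.0; OV=np.array([.5725,-.1083,0])
RV=R.from_euler("z",YV,degrees=True).as_matrix()
def vw(p): return OV+RV@np.array(p,float)
E
python3 -c "
from h import *
print(rel([.4925,.2738,.18],down(82.1)))
"
```

```text
(array([ 0.0554, -0.1094,  0.3516]), array([-1.443e+01, -1.000e-02,  4.000e-02]))
```

Call:
drive_tool --travel '[[0.02,-0.04,0.12],[0.05,-0.08,0.25],[0.055,-0.1094,0.3516],[0.055,-0.1094,0.3516],[0.055,-0.1094,0.3516],[0.055,-0.1094,0.3516],[0.055,-0.1094,0.3516],[0.055,-0.1094,0.3516],[0.055,-0.1094,0.3516],[0.055,-0.1094,0.3516],[0.055,-0.1094,0.3516]]' --rotation '[[-5,0,0],[-10,0,0],[-14.43,0,0],[-14.43,0,0],[-14.43,0,0],[-14.43,0,0],[-14.43,0,0],[-14.43,0,0],[-14.43,0,0],[-14.43,0,0],[-14.43,0,0]]' --jaw '[1,1,1,1,1,1,1,1,1,1,1]'

```text
t: 1.3
position: [0.4917, 0.2745, 0.1805]
ee_rot: [[-0.0, 0.136, 0.991], [-0.001, 0.991, -0.136], [-1.0, -0.001, -0.0]]
force: [0.6, -0.3, -0.7]
opening: 0.0927
```

Run:
```python
from h import *
print(rel([.4925,.2738,.05],down(82.1)))
c=vision.read_camera("wrist"); print(c["intrinsics"],c["tool_from_camera"])
cv2.imwrite("pics/w1.png",c["pixels"][:,:,::-1])
```

```text
(array([ 0.1305, -0.0006,  0.0009]), array([ 0.06, -0.02,  0.03]))
[[371.64829954   0.         314.94977303]
 [  0.         371.64829954 243.15462639]
 [  0.           0.           1.        ]] [[-9.68946088e-04 -2.40687814e-01  9.70602101e-01 -1.48694143e-01]
 [ 9.99999409e-01 -7.11554917e-04  8.21843388e-04 -6.36385782e-04]
 [ 4.92829009e-04  9.70602323e-01  2.40688361e-01 -6.46452464e-02]
 [ 0.00000000e+00  0.00000000e+00  0.00000000e+00  1.00000000e+00]]
```

View pics/w1.png

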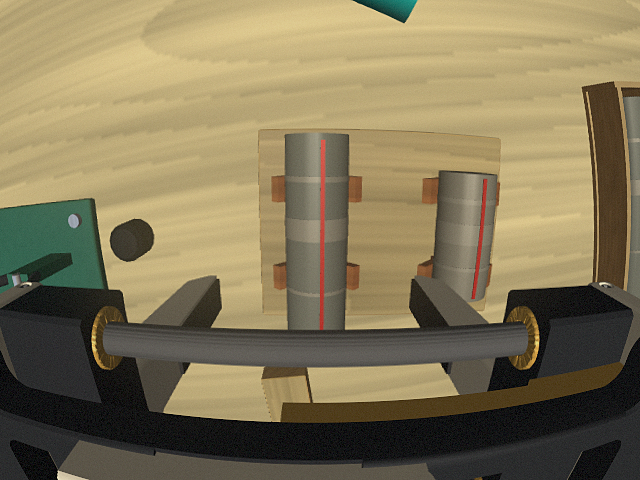

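The wrist view shows the long core at columns 286–349, which is centred between the fingers. Its near end sits 79 mm behind the TCP, so the TCP is over mid-length. I'll go down and grip.

Call:
drive_tool --travel '[[0.04,0,0.001],[0.075,0,0.001],[0.105,0,0.001],[0.125,0,0.001],[0.131,0,0.001],[0.131,0,0.001],[0.131,0,0.001],[0.131,0,0.001],[0.131,0,0.001],[0.131,0,0.001],[0.131,0,0.001],[0.131,0,0.001]]' --rotation '[[0,0,0],[0,0,0],[0,0,0],[0,0,0],[0,0,0],[0,0,0],[0,0,0],[0,0,0],[0,0,0],[0,0,0],[0,0,0],[0,0,0]]' --jaw '[1,1,1,1,1,1,0,0,0,0,0,0]'

```text
t: 2.55
position: [0.4927, 0.2744, 0.0497]
ee_rot: [[-0.0, 0.136, 0.991], [-0.0, 0.991, -0.136], [-1.0, -0.0, -0.0]]
force: [-0.6, -0.5, 0.3]
opening: 0.0495
```

Call:
drive_tool --travel '[[0,0,0],[0,0,0],[-0.01,0,0],[-0.03,0,0],[-0.06,0,0],[-0.1,0,0],[-0.14,0,0],[-0.17,0,0],[-0.19,0,0],[-0.19,0,0],[-0.19,0,0]]' --rotation '[[0,0,0],[0,0,0],[0,0,0],[0,0,0],[0,0,0],[0,0,0],[0,0,0],[0,0,0],[0,0,0],[0,0,0],[0,0,0]]' --jaw '[0,0,0,0,0,0,0,0,0,0,0]'

```text
t: 3.65
position: [0.4921, 0.2741, 0.2386]
ee_rot: [[-0.002, 0.136, 0.991], [-0.001, 0.991, -0.136], [-1.0, -0.001, -0.002]]
force: [-0.1, 0.2, -7.8]
opening: 0.0473
```

Run:
```python
from h import *
print(monitor.read_state()["force"],rel(vw([0,0,.24]),down(90+YV)))
```

```text
[-0.10419386  0.18071941 -7.77918821] (array([-0.0011, -0.3679,  0.1318]), array([-1.83, -0.09,  0.08]))
```

The core is held, with a force of 7.8 N. I'll carry it over the guard at extra height.

Call:
drive_tool --travel '[[-0.02,-0.02,0.005],[-0.04,-0.05,0.015],[-0.05,-0.09,0.03],[-0.05,-0.13,0.046],[-0.05,-0.17,0.06],[-0.05,-0.21,0.075],[-0.05,-0.25,0.09],[-0.05,-0.29,0.104],[-0.05,-0.325,0.116],[-0.05,-0.35,0.125],[-0.03,-0.363,0.13],[-0.02,-0.368,0.132],[-0.02,-0.368,0.132],[-0.02,-0.368,0.132],[-0.02,-0.368,0.132]]' --rotation '[[0,0,0],[0,0,0],[-0.3,0,0],[-0.5,0,0],[-0.8,0,0],[-1,0,0],[-1.2,0,0],[-1.5,0,0],[-1.8,0,0],[-1.8,0,0],[-1.8,0,0],[-1.8,0,0],[-1.8,0,0],[-1.8,0,0],[-1.8,0,0]]' --jaw '[0,0,0,0,0,0,0,0,0,0,0,0,0,0,0]'

```text
t: 5.15
position: [0.5729, -0.1076, 0.2595]
ee_rot: [[-0.001, 0.104, 0.995], [-0.001, 0.995, -0.104], [-1.0, -0.001, -0.001]]
force: [-0.4, -0.1, -8.1]
opening: 0.0472
```

Run:
```python
from h import *
s=monitor.read_state()
print(rel(vw([0,0,.11]),down(90+YV)))
c=cam("scene");cv2.imwrite("pics/s2.png",cv2.resize(c["pixels"][170:350,160:400,::-1],None,fx=3,fy=3,interpolation=cv2.INTER_CUBIC))
t=vision.read_camera("wrist");cv2.imwrite("pics/w2.png",t["pixels"][:,:,::-1])
```

```text
(array([ 0.1495, -0.0006, -0.0002]), array([ 0.02, -0.06,  0.07]))
```

View pics/w2.png

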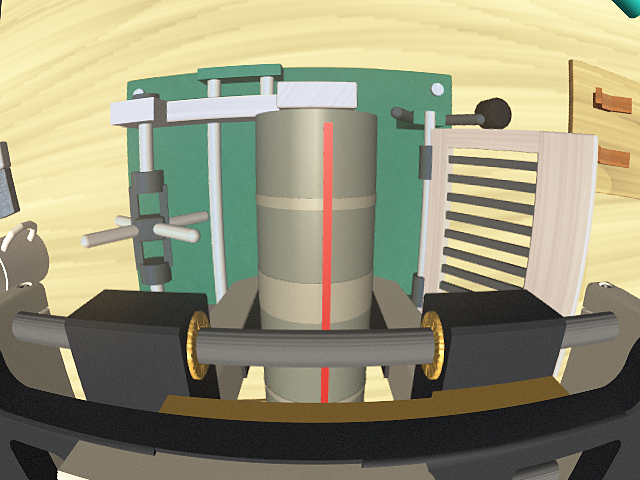

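Run:
```python
from h import *
s=monitor.read_state(); T=vision.read_camera("wrist"); K=T["intrinsics"];M=T["tool_from_camera"]
def ray(u,z):
    d=np.array([u[0]-K[0,2],u[1]-K[1,2]]);r=np.hypot(*d);th=r/K[0,0]
    v=np.r_[np.sin(th)*d/r,np.cos(th)]
    D=s["ee_rot"]@M[:3,:3]@v; C=s["position"]+s["ee_rot"]@M[:3,3]
    return C+D*(z-C[2])/D[2]
for u,z in [((278,83),.14),((355,82),.14),((279,108),.14),((357,107),.14),((317,109),.2835),((437,89),.012),((139,93),.012),((112,108),.11),((154,124),.11)]:
    w=ray(u,z); print(u,w.round(4),"vise",(RV.T@(w-OV)).round(4))
```

```text
(278, 83) [ 0.4546 -0.1225  0.14  ] vise [-0.1157 -0.0264  0.14  ]
(355, 82) [ 0.4596 -0.0676  0.14  ] vise [-0.1166  0.0286  0.14  ]
(279, 108) [ 0.4732 -0.1237  0.14  ] vise [-0.0972 -0.0257  0.14  ]
(357, 107) [ 0.4782 -0.0682  0.14  ] vise [-0.098  0.03   0.14 ]
(317, 109) [ 0.494  -0.0993  0.2835] vise [-0.0791  0.0007  0.2835]
(437, 89) [0.4479 0.0385 0.012 ] vise [-0.1393  0.133   0.012 ]
(139, 93) [ 0.4105 -0.2923  0.012 ] vise [-0.1418 -0.1999  0.012 ]
(112, 108) [ 0.4419 -0.2738  0.11  ] vise [-0.1126 -0.1782  0.11  ]
(154, 124) [ 0.4649 -0.2335  0.11  ] vise [-0.0939 -0.1358  0.11  ]
```

Call:
drive_tool --travel '[[0.02,0,0],[0.045,0,0],[0.07,0,0],[0.09,0,0],[0.105,0,0],[0.118,0,0],[0.128,0,0],[0.136,0,0],[0.142,0,0],[0.146,0,0],[0.148,0,0],[0.148,0,0],[0.148,0,0]]' --rotation '[[0,0,0],[0,0,0],[0,0,0],[0,0,0],[0,0,0],[0,0,0],[0,0,0],[0,0,0],[0,0,0],[0,0,0],[0,0,0],[0,0,0],[0,0,0]]' --jaw '[0,0,0,0,0,0,0,0,0,0,0,0,0]'

```text
t: 6.6
position: [0.573, -0.1081, 0.1119]
ee_rot: [[-0.0, 0.104, 0.995], [-0.002, 0.995, -0.104], [-1.0, -0.002, -0.0]]
force: [0.6, 1.3, -7.8]
opening: 0.0474
```

Call:
drive_tool --travel '[[0.001,0,0],[0.002,0,0],[0.002,0,0],[0.002,0,0],[0.002,0,0],[0.002,0,0],[0.002,0,0],[0.002,0,0],[0.002,0,0]]' --rotation '[[0,0,0],[0,0,0],[0,0,0],[0,0,0],[0,0,0],[0,0,0],[0,0,0],[0,0,0],[0,0,0]]' --jaw '[0,0,0,0.55,0.65,0.75,0.85,0.85,0.85]'

```text
t: 7.5
position: [0.573, -0.1082, 0.1099]
ee_rot: [[-0.0, 0.104, 0.995], [-0.002, 0.995, -0.104], [-1.0, -0.002, 0.0]]
force: [0.3, 0.2, 0.0]
opening: 0.079
```

Call:
drive_tool --travel '[[-0.01,0,0],[-0.04,0,0],[-0.08,0,0],[-0.12,0,0],[-0.16,0,0],[-0.18,0,0],[-0.18,0,0]]' --rotation '[[0,0,0],[0,0,0],[0,0,0],[0,0,0],[0,0,0],[0,0,0],[0,0,0]]' --jaw '[0.85,0.85,0.85,0.85,0.85,0.85,0.85]'

```text
t: 8.2
position: [0.574, -0.1081, 0.2937]
ee_rot: [[0.006, 0.104, 0.995], [-0.003, 0.995, -0.104], [-1.0, -0.003, 0.006]]
force: [1.0, -0.6, -0.6]
opening: 0.0788
```

Run:
```python
from h import *
print(monitor.read_state()["force"])
t=vision.read_camera("wrist");cv2.imwrite("pics/w3.png",t["pixels"][:,:,::-1])
c=cam("scene");cv2.imwrite("pics/s3.png",cv2.resize(c["pixels"][170:350,160:400,::-1],None,fx=3,fy=3,interpolation=cv2.INTER_CUBIC))
```

```text
[ 0.97200468 -0.59615965 -0.55510164]
```

View pics/w3.png

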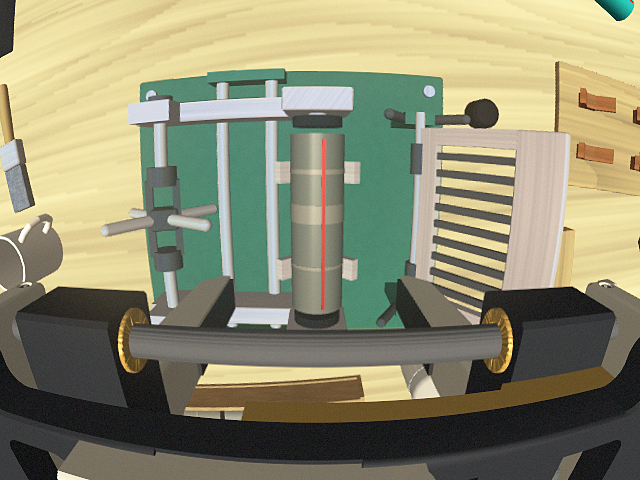

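The core is seated and centred in the V supports: columns 292–343, pads about 10 mm off both ends. To find the turnbuckle angle, I'll compare projected spoke tips with the pixels seen in the top view (crop tips at (678,326) and (508,289)).

Run:
```python
from h import *
c=cam("top")
print(np.array([(678,326),(508,289)])/4+[260-.375,160-.375])
for q in (0,.1,.2,.3,.4):
    P=[vw([0,-.16+.075*np.sin(t),.08+.075*np.cos(t)]) for t in (-.95+q,-.95+q+np.pi/2)]
    print(q,proj(c,P).round(1).tolist())
print(proj(c,[vw([0,-.16,.08])]), "hub seen ~", np.array([595,307])/4+[260,160])
s=monitor.read_state()
# closed fingers, vertical, +y face 17.5mm from centre; park at -y side of spoke A
print(rel(vw([0,-.27,.25]),down(90+YV)))
```

```text
[[429.125 241.125]
 [386.625 231.875]]
0 [[434.5, 237.6], [394.1, 231.4]]
0.1 [[433.1, 237.0], [391.6, 231.4]]
0.2 [[431.4, 236.4], [389.3, 231.4]]
0.3 [[429.4, 235.9], [387.1, 231.5]]
0.4 [[427.3, 235.3], [385.2, 231.7]]
[[408.15165627 237.01160639]] hub seen ~ [408.75 236.75]
(array([ 0.0391, -0.2705,  0.    ]), array([ 0.01, -0.1 ,  0.08]))
```

Run:
```python
from h import *
print(rel(vw([0,-.24,.25]),down(90+YV)))
```

```text
(array([ 0.0391, -0.2405,  0.    ]), array([ 0.01, -0.1 ,  0.08]))
```

Call:
drive_tool --travel '[[0,-0.04,0],[0,-0.08,0],[0.01,-0.12,0],[0.02,-0.16,0],[0.03,-0.2,0],[0.04,-0.23,0],[0.04,-0.2405,0],[0.04,-0.2405,0],[0.07,-0.2405,0],[0.1,-0.2405,0],[0.13,-0.2405,0],[0.15,-0.2405,0],[0.157,-0.2405,0],[0.157,-0.2405,0],[0.157,-0.2405,0]]' --rotation '[[0,0,0],[0,0,0],[0,0,0],[0,0,0],[0,0,0],[0,0,0],[0,0,0],[0,0,0],[0,0,0],[0,0,0],[0,0,0],[0,0,0],[0,0,0],[0,0,0],[0,0,0]]' --jaw '[0,0,0,0,0,0,0,0,0,0,0,0,0,0,0]'

```text
t: 9.85
position: [0.5478, -0.3469, 0.1334]
ee_rot: [[-0.0, 0.104, 0.995], [-0.002, 0.995, -0.104], [-1.0, -0.002, -0.0]]
force: [0.1, 0.7, -0.3]
opening: 0.0006
```

Run:
```python
from h import *
s=monitor.read_state();print(s["opening"],(RV.T@(s["position"]-OV)).round(4),s["force"],rel(vw([0,-.163,.132]),down(90+YV)))
t=cam("top");cv2.imwrite("pics/t4.png",cv2.resize(t["pixels"][160:310,330:500,::-1],None,fx=4,fy=4,interpolation=cv2.INTER_CUBIC))
w=vision.read_camera("wrist");cv2.imwrite("pics/w4.png",w["pixels"][:,:,::-1])
```

```text
0.0005820415477191072 [ 0.0004 -0.2398  0.1334] [ 0.08175222  0.65460304 -0.26424069] (array([ 0.0013,  0.0768, -0.0004]), array([ 0.05, -0.01,  0.12]))
```

View pics/w4.png

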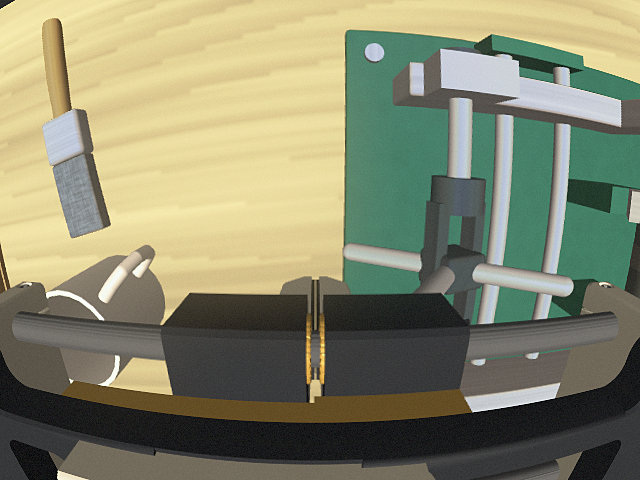

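Fingers are closed and standing outside the turnbuckle. The hub is at (455,262) and spoke A is next to the fingers. First stroke towards the core.

Call:
drive_tool --travel '[[0.001,0.005,0],[0.001,0.01,0],[0.001,0.015,0],[0.001,0.02,0],[0.001,0.026,0],[0.001,0.032,0],[0.001,0.038,0],[0.001,0.044,0],[0.001,0.05,0],[0.001,0.056,0],[0.001,0.062,0],[0.001,0.068,0],[0.001,0.073,0],[0.001,0.077,0],[0.001,0.077,0]]' --rotation '[[0,0,0],[0,0,0],[0,0,0],[0,0,0],[0,0,0],[0,0,0],[0,0,0],[0,0,0],[0,0,0],[0,0,0],[0,0,0],[0,0,0],[0,0,0],[0,0,0],[0,0,0]]' --jaw '[0,0,0,0,0,0,0,0,0,0,0,0,0,0,0]'

```text
t: 11.45
position: [0.5564, -0.271, 0.1331]
ee_rot: [[0.002, 0.104, 0.995], [-0.004, 0.995, -0.104], [-1.0, -0.004, 0.002]]
force: [1.1, -3.6, 1.3]
opening: 0.0004
```

Call:
drive_tool --travel '[[0,-0.008,0],[-0.03,-0.008,0],[-0.06,-0.01,0],[-0.06,-0.05,0],[-0.06,-0.085,0],[-0.06,-0.094,0],[-0.06,-0.094,0],[-0.02,-0.094,0],[0.015,-0.094,0],[0.021,-0.094,0],[0.021,-0.094,0],[0.021,-0.094,0]]' --rotation '[[0,0,0],[0,0,0],[0,0,0],[0,0,0],[0,0,0],[0,0,0],[0,0,0],[0,0,0],[0,0,0],[0,0,0],[0,0,0],[0,0,0]]' --jaw '[0,0,0,0,0,0,0,0,0,0,0,0]'

```text
t: 12.65
position: [0.5475, -0.3646, 0.1143]
ee_rot: [[0.003, 0.103, 0.995], [-0.006, 0.995, -0.103], [-1.0, -0.005, 0.004]]
force: [0.5, 0.1, 0.7]
opening: 0.0006
```

Run:
```python
from h import *
s=monitor.read_state();p=(RV.T@(s["position"]-OV));print(p.round(4),s["force"])
for th in (-1,-.9,-.8,-.7,-.6,-.5,-.4,-.3,-.2,-.12):
    y=75*np.sin(th)-6*np.cos(th)-17.5-160; z=75*np.cos(th)+6*np.sin(th)-35.5
    print(th,(y/1000-p[1]).round(4),"x",(-z/1000).round(4))
w=vision.read_camera("wrist")
cv2.imwrite("pics/w5.png",w["pixels"][:,:,::-1])
```

```text
[ 0.002  -0.2575  0.1143] [0.50232601 0.09517193 0.68951076]
-1 0.0136 x 0.0
-0.9 0.0175 x -0.0064
-0.8 0.022 x -0.0124
-0.7 0.0271 x -0.018
-0.6 0.0327 x -0.023
-0.5 0.0387 x -0.0274
-0.4 0.0452 x -0.0312
-0.3 0.0521 x -0.0344
-0.2 0.0592 x -0.0368
-0.12 0.065 x -0.0382
```

View pics/w5.png

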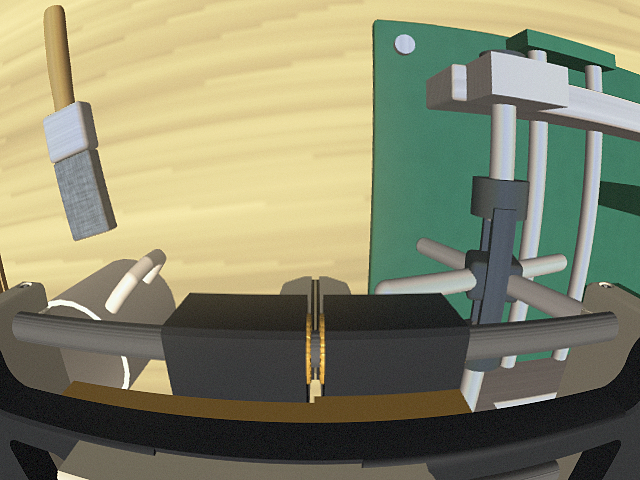

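Spoke B, ending at (380,292), now stands beside the fingers and reaches past their tips. Second stroke follows its arc.

Call:
drive_tool --travel '[[0,0.007,0],[0,0.0136,0],[-0.003,0.0155,0],[-0.0064,0.0175,0],[-0.0095,0.0197,0],[-0.0124,0.022,0],[-0.0155,0.0245,0],[-0.018,0.027,0],[-0.0205,0.03,0],[-0.023,0.0327,0],[-0.0253,0.0357,0],[-0.0274,0.0387,0],[-0.0294,0.042,0],[-0.0312,0.0452,0],[-0.033,0.0486,0],[-0.0344,0.052,0],[-0.0356,0.0555,0],[-0.0368,0.0592,0],[-0.0375,0.0615,0],[-0.0375,0.0615,0]]' --rotation '[[0,0,0],[0,0,0],[0,0,0],[0,0,0],[0,0,0],[0,0,0],[0,0,0],[0,0,0],[0,0,0],[0,0,0],[0,0,0],[0,0,0],[0,0,0],[0,0,0],[0,0,0],[0,0,0],[0,0,0],[0,0,0],[0,0,0],[0,0,0]]' --jaw '[0,0,0,0,0,0,0,0,0,0,0,0,0,0,0,0,0,0,0,0]'

```text
t: 14.7
position: [0.5539, -0.3031, 0.1518]
ee_rot: [[0.004, 0.103, 0.995], [-0.006, 0.995, -0.103], [-1.0, -0.006, 0.005]]
force: [-0.5, -0.6, -0.4]
opening: 0.0002
```

Call:
drive_tool --travel '[[0,0.003,0],[0,0.005,0],[0,0.005,0]]' --rotation '[[0,0,0],[0,0,0],[0,0,0]]' --jaw '[0,0,0]'

```text
t: 15.0
position: [0.5544, -0.2978, 0.1517]
ee_rot: [[0.004, 0.103, 0.995], [-0.006, 0.995, -0.103], [-1.0, -0.006, 0.005]]
force: [-0.3, 0.1, -0.4]
opening: 0.0007
```

Run:
```python
from h import *
s=monitor.read_state();p=(RV.T@(s["position"]-OV));print(p.round(4),s["force"])
w=vision.read_camera("wrist")
cv2.imwrite("pics/w6.png",cv2.resize(w["pixels"][20:400,300:640,::-1],None,fx=1.5,fy=1.5))
```

```text
[ 0.0018 -0.1904  0.1517] [-0.28756328  0.0551066  -0.36753077]
```

View pics/w6.png

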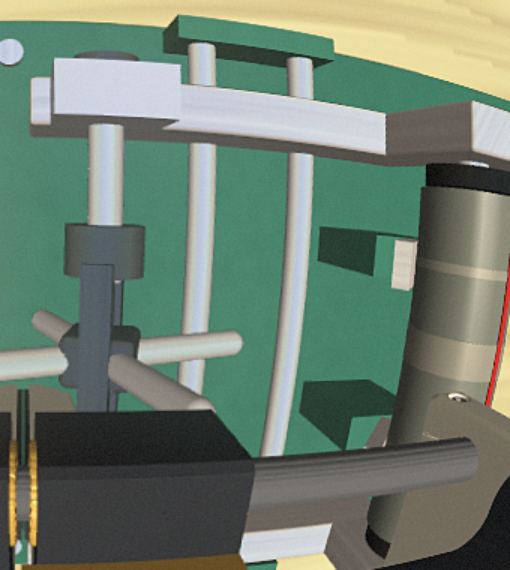

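The crop shows spoke B still low, running left under the fingertips from the hub at (95,350), so the fingers passed over it. I'll work out the actual angle.

Run:
```python
from h import *
s=monitor.read_state(); T=vision.read_camera("wrist"); K=T["intrinsics"];M=T["tool_from_camera"]
def pj(w,pos,Rm):
    c=M[:3,:3].T@(Rm.T@(w-pos)-M[:3,3]); th=np.arctan2(np.hypot(c[0],c[1]),c[2]); d=c[:2]/np.hypot(c[0],c[1]); return (K[:2,2]+K[0,0]*th*d).round(0).astype(int).tolist()
p5=np.array([.5475,-.3646,.1143]);R5=down(84)
print("now: D(457,248) C(325,233); w5: B(380,292) C(418,242) D(566,262) ")
for q in np.arange(.3,1.8,.15):
    tips=[vw([0,-.16+.075*np.sin(t),.08+.075*np.cos(t)]) for t in (-.95+q-np.pi/2*np.arange(4))]
    print(round(q,2),"w5",[pj(t,p5,R5) for t in tips],"now",[pj(t,s["position"],s["ee_rot"]) for t in tips])
```

```text
now: D(457,248) C(325,233); w5: B(380,292) C(418,242) D(566,262) 
0.3 w5 [[451, 324], [375, 252], [508, 246], [616, 296]] now [[284, 291], [277, 238], [413, 234], [485, 278]]
0.45 w5 [[479, 329], [367, 256], [494, 244], [612, 289]] now [[304, 296], [267, 241], [400, 233], [487, 273]]
0.6 w5 [[507, 333], [362, 261], [479, 243], [607, 283]] now [[327, 300], [259, 245], [386, 231], [487, 267]]
0.75 w5 [[534, 334], [359, 267], [465, 242], [599, 277]] now [[353, 303], [252, 249], [372, 230], [484, 262]]
0.9 w5 [[558, 333], [358, 273], [451, 241], [590, 271]] now [[379, 304], [246, 254], [359, 230], [479, 257]]
1.05 w5 [[578, 330], [362, 280], [437, 242], [579, 266]] now [[404, 303], [244, 259], [345, 230], [472, 252]]
1.2 w5 [[594, 325], [368, 288], [424, 242], [568, 261]] now [[427, 301], [243, 264], [331, 231], [464, 248]]
1.35 w5 [[605, 319], [379, 296], [411, 243], [555, 257]] now [[447, 297], [246, 270], [318, 231], [454, 244]]
1.5 w5 [[613, 313], [395, 305], [399, 245], [542, 253]] now [[463, 292], [252, 276], [305, 233], [443, 241]]
1.65 w5 [[616, 306], [415, 313], [388, 248], [529, 250]] now [[474, 287], [262, 282], [293, 235], [431, 238]]
```

The turnbuckle is at about 1.25 rad because the closed fingers are thinner than I assumed. I'll push spoke A further, then go back for B.

Call:
drive_tool --travel '[[0.01,0,0],[0.019,0.004,0],[0.019,0.01,0],[0.019,0.016,0],[0.019,0.022,0],[0.019,0.027,0],[0.019,0.031,0],[0.019,0.035,0],[0.019,0.039,0],[0.019,0.043,0],[0.019,0.047,0],[0.019,0.05,0],[0.019,0.05,0],[0.019,0.05,0]]' --rotation '[[0,0,0],[0,0,0],[0,0,0],[0,0,0],[0,0,0],[0,0,0],[0,0,0],[0,0,0],[0,0,0],[0,0,0],[0,0,0],[0,0,0],[0,0,0],[0,0,0]]' --jaw '[0,0,0,0,0,0,0,0,0,0,0,0,0,0]'

```text
t: 16.5
position: [0.5599, -0.249, 0.1331]
ee_rot: [[0.005, 0.103, 0.995], [-0.008, 0.995, -0.103], [-1.0, -0.007, 0.006]]
force: [-1.2, -3.9, 1.1]
opening: 0.0004
```

Call:
drive_tool --travel '[[0,-0.008,0],[-0.03,-0.008,0],[-0.06,-0.01,0],[-0.06,-0.05,0],[-0.06,-0.09,0],[-0.06,-0.097,0],[-0.06,-0.097,0],[-0.02,-0.097,0],[0.005,-0.097,0],[0.011,-0.097,0],[0.011,-0.097,0],[0.011,-0.097,0]]' --rotation '[[0,0,0],[0,0,0],[0,0,0],[0,0,0],[0,0,0],[0,0,0],[0,0,0],[0,0,0],[0,0,0],[0,0,0],[0,0,0],[0,0,0]]' --jaw '[0,0,0,0,0,0,0,0,0,0,0,0]'

```text
t: 17.7
position: [0.5507, -0.3455, 0.1242]
ee_rot: [[0.007, 0.102, 0.995], [-0.009, 0.995, -0.102], [-1.0, -0.008, 0.007]]
force: [0.4, 0.2, 0.3]
opening: 0.0004
```

Run:
```python
from h import *
s=monitor.read_state();p=(RV.T@(s["position"]-OV));print(p.round(4),s["force"])
for th in (-.8,-.6,-.4,-.2,-.12): print(th, ((75*np.sin(th)-6*np.cos(th)-8.3-160)/1000-p[1]).round(4))
```

```text
[ 0.0032 -0.2381  0.1242] [0.42056465 0.19702423 0.30875556]
-0.8 0.0118
-0.6 0.0225
-0.4 0.0351
-0.2 0.049
-0.12 0.0549
```

Call:
drive_tool --travel '[[0,0.005,-0.003],[0,0.01,-0.003],[-0.001,0.013,-0.003],[-0.003,0.016,-0.003],[-0.005,0.019,-0.003],[-0.007,0.022,-0.003],[-0.009,0.025,-0.003],[-0.01,0.028,-0.003],[-0.011,0.031,-0.003],[-0.012,0.034,-0.003],[-0.013,0.037,-0.003],[-0.014,0.04,-0.003],[-0.015,0.043,-0.003],[-0.015,0.046,-0.003],[-0.015,0.049,-0.003],[-0.015,0.051,-0.003],[-0.015,0.052,-0.003],[-0.015,0.052,-0.003]]' --rotation '[[0,0,0],[0,0,0],[0,0,0],[0,0,0],[0,0,0],[0,0,0],[0,0,0],[0,0,0],[0,0,0],[0,0,0],[0,0,0],[0,0,0],[0,0,0],[0,0,0],[0,0,0],[0,0,0],[0,0,0],[0,0,0]]' --jaw '[0,0,0,0,0,0,0,0,0,0,0,0,0,0,0,0,0,0]'

```text
t: 19.5
position: [0.5542, -0.2953, 0.1418]
ee_rot: [[0.012, 0.102, 0.995], [-0.014, 0.995, -0.102], [-1.0, -0.013, 0.013]]
force: [-1.1, -9.6, 7.9]
opening: 0.0005
```

Call:
drive_tool --travel '[[0,0.002,0],[0,0.004,0],[0,0.004,0]]' --rotation '[[0,0,0],[0,0,0],[0,0,0]]' --jaw '[0,0,0]'

```text
t: 19.8
position: [0.5546, -0.2949, 0.1433]
ee_rot: [[0.014, 0.102, 0.995], [-0.022, 0.995, -0.102], [-1.0, -0.02, 0.016]]
force: [-3.1, -23.0, -2.9]
opening: 0.0006
```

Call:
drive_tool --travel '[[0,-0.01,0],[-0.03,-0.012,0],[-0.06,-0.012,0],[-0.1,-0.012,0],[-0.15,-0.012,0],[-0.2,-0.012,0],[-0.2,-0.012,0],[-0.2,-0.012,0]]' --rotation '[[0,0,0],[0,0,0],[0,0,0],[0,0,0],[0,0,0],[0,0,0],[0,0,0],[0,0,0]]' --jaw '[0,0,0,0,0,0,0,0]'

```text
t: 20.6
position: [0.5507, -0.3023, 0.345]
ee_rot: [[0.016, 0.102, 0.995], [-0.023, 0.995, -0.102], [-1.0, -0.021, 0.019]]
force: [-0.9, -0.3, 0.3]
opening: 0.0005
```

```bash
cat >> h.py <<'E'
def wproj(w,pos,Rm,T):
    K=T["intrinsics"];M=T["tool_from_camera"]
    c=M[:3,:3].T@(Rm.T@(w-pos)-M[:3,3]); th=np.arctan2(np.hypot(c[0],c[1]),c[2]); d=c[:2]/np.hypot(c[0],c[1]); return (K[:2,2]+K[0,0]*th*d).round(0).astype(int).tolist()
E
python3 - <<'E'
from h import *
s=monitor.read_state(); T=vision.read_camera("wrist")
for q in np.arange(1.8,2.5,.15):
    tips=[vw([0,-.16+.075*np.sin(t),.08+.075*np.cos(t)]) for t in (-.95+q-np.pi/2*np.arange(4))]
    print(round(q,2),"ABCD",[wproj(t,s["position"],s["ee_rot"],T) for t in tips])
print(rel(vw([0,.25,.33]),down(90+YV)))
cv2.imwrite("pics/w7.png",T["pixels"][:,:,::-1])
E
```

```text
1.8 ABCD [[410, 217], [305, 217], [304, 201], [386, 201]]
1.95 ABCD [[415, 215], [314, 218], [298, 202], [379, 200]]
2.1 ABCD [[417, 214], [325, 219], [293, 203], [371, 199]]
2.25 ABCD [[418, 212], [336, 220], [289, 204], [363, 199]]
2.4 ABCD [[418, 210], [348, 221], [286, 206], [354, 198]]
(array([0.0044, 0.4452, 0.0028]), array([0.15, 0.92, 1.16]))
```

View pics/w7.png

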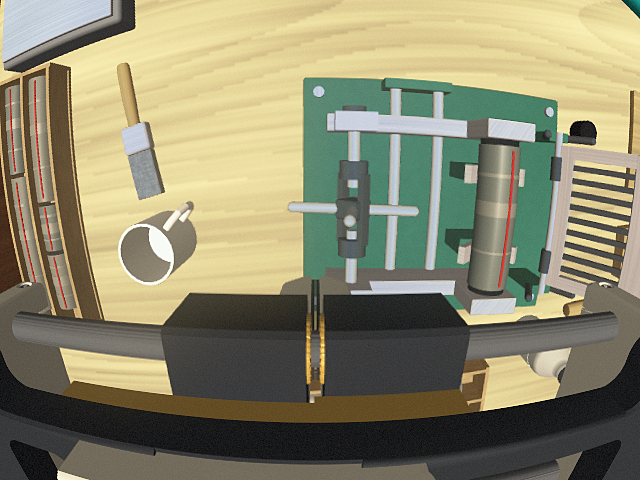

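Spoke B at (348,218) and A at (418,211) match a turnbuckle angle of about 2.4. That also fits the stop force of 23 N. Both pads touch the core's ends. Next is the guard: I'll straddle its lip with the fingers and swing it through.

```bash
cat >> h.py <<'E'
def gp(phi,r):
    u=np.array([0,np.sin(phi),np.cos(phi)]); y=np.array([0,np.cos(phi),-np.sin(phi)])
    return vw(np.array([0,.1,.085])+r*u), RV@np.c_[-u,y,np.cross(-u,y)]
E
python3 -c "
from h import *
print(rel(*gp(.6,.223)))"
```

```text
(array([0.0658, 0.4224, 0.0018]), array([ -0.13,   0.94, -33.22]))
```

Call:
drive_tool --travel '[[0,0.04,0],[0,0.08,0],[0,0.12,0.001],[0,0.16,0.001],[0,0.2,0.001],[0,0.24,0.001],[0,0.28,0.001],[0,0.32,0.002],[0,0.36,0.002],[0,0.4,0.002],[0,0.43,0.002],[0,0.44,0.002],[0.02,0.432,0.002],[0.045,0.427,0.002],[0.066,0.4224,0.002],[0.066,0.4224,0.002],[0.066,0.4224,0.002],[0.066,0.4224,0.002]]' --rotation '[[0,0,0],[0,0,0],[0,0,0],[0,0.2,-2],[0,0.4,-6],[0,0.6,-10],[0,0.8,-14],[0,0.9,-18],[-0.1,0.9,-22],[-0.1,0.9,-26],[-0.1,0.9,-30],[-0.1,0.9,-33.2],[-0.1,0.9,-33.2],[-0.1,0.9,-33.2],[-0.1,0.9,-33.2],[-0.1,0.9,-33.2],[-0.1,0.9,-33.2],[-0.1,0.9,-33.2]]' --jaw '[0,0,0,0,0,0,0,0.5,0.5,0.5,0.5,0.5,0.5,0.5,0.5,0.5,0.5,0.5]'

```text
t: 22.45
position: [0.5966, 0.1166, 0.2698]
ee_rot: [[-0.058, 0.087, 0.995], [-0.561, 0.821, -0.105], [-0.826, -0.564, 0.002]]
force: [-0.7, 0.1, 0.3]
opening: 0.0464
```

Run:
```python
from h import *
print(rel(*gp(.6,.133)), rel(*gp(.6,.223)))
s=monitor.read_state();T=vision.read_camera("wrist");cv2.imwrite("pics/w8.png",T["pixels"][:,:,::-1])
H=np.array([0,.1,.085]);u=np.array([0,np.sin(.6),np.cos(.6)])
print([wproj(vw(H+.15*u+[x,0,0]),s["position"],s["ee_rot"],T) for x in(-.09,0,.09)])
```

```text
(array([ 0.0908,  0.0001, -0.0006]), array([-0.06,  0.08, -0.05])) (array([ 0.0008,  0.0002, -0.0005]), array([-0.06,  0.08, -0.05]))
[[315, 110], [315, 257], [315, 378]]
```

View pics/w8.png

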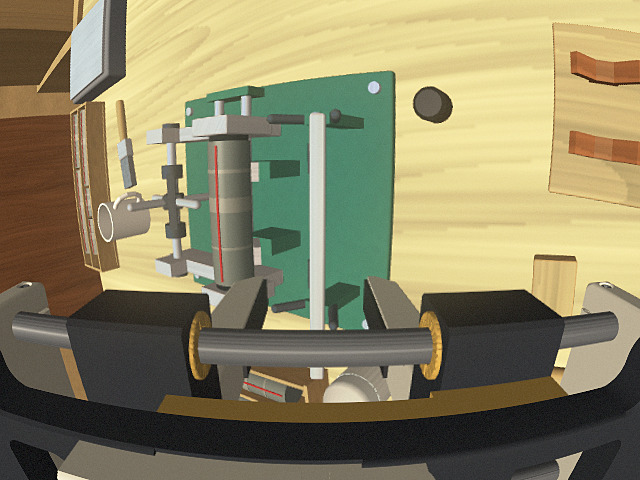

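The guard appears edge-on at column 318, between the fingers and as predicted. I'll slide on and narrow the straddle.

Call:
drive_tool --travel '[[0.03,0,0],[0.055,0,0],[0.075,0,0],[0.088,0,0],[0.091,0,0],[0.091,0,0],[0.091,0,0],[0.091,0,0],[0.091,0,0],[0.091,0,0]]' --rotation '[[0,0,0],[0,0,0],[0,0,0],[0,0,0],[0,0,0],[0,0,0],[0,0,0],[0,0,0],[0,0,0],[0,0,0]]' --jaw '[0.5,0.5,0.5,0.5,0.5,0.3,0.22,0.2,0.2,0.2]'

```text
t: 23.5
position: [0.5915, 0.0659, 0.1949]
ee_rot: [[-0.057, 0.088, 0.995], [-0.561, 0.821, -0.104], [-0.826, -0.564, 0.002]]
force: [0.6, 0.8, 0.3]
opening: 0.0189
```

Run:
```python
from h import *
print(monitor.read_state()["force"])
for f in np.arange(.6,-.61,-.05): 
    t,r=rel(*gp(f,.133)); print(round(f,2),t.round(3).tolist(),r.round(1).tolist())
```

```text
[0.60242765 0.77903833 0.30322816]
0.6 [0.0, 0.0, -0.001] [-0.1, 0.1, -0.1]
0.55 [0.0, -0.007, -0.001] [-0.1, 0.1, 2.8]
0.5 [0.001, -0.013, -0.001] [-0.1, 0.1, 5.7]
0.45 [0.002, -0.02, -0.001] [-0.1, 0.1, 8.5]
0.4 [0.003, -0.026, -0.001] [-0.1, 0.1, 11.4]
0.35 [0.004, -0.033, -0.001] [-0.1, 0.1, 14.3]
0.3 [0.006, -0.039, -0.001] [-0.0, 0.1, 17.1]
0.25 [0.008, -0.046, -0.001] [-0.0, 0.1, 20.0]
0.2 [0.011, -0.052, -0.001] [-0.0, 0.1, 22.8]
0.15 [0.013, -0.058, -0.001] [-0.0, 0.1, 25.7]
0.1 [0.016, -0.064, -0.001] [-0.0, 0.1, 28.6]
0.05 [0.02, -0.07, -0.001] [-0.0, 0.1, 31.4]
-0.0 [0.023, -0.075, -0.001] [-0.0, 0.1, 34.3]
-0.05 [0.027, -0.08, -0.001] [-0.0, 0.1, 37.2]
-0.1 [0.031, -0.086, -0.001] [-0.0, 0.1, 40.0]
-0.15 [0.036, -0.091, -0.001] [-0.0, 0.1, 42.9]
-0.2 [0.04, -0.095, -0.001] [-0.0, 0.1, 45.8]
-0.25 [0.045, -0.1, -0.001] [-0.0, 0.1, 48.6]
-0.3 [0.05, -0.104, -0.001] [-0.0, 0.2, 51.5]
-0.35 [0.056, -0.108, -0.001] [-0.0, 0.2, 54.4]
-0.4 [0.061, -0.112, -0.001] [-0.0, 0.2, 57.2]
-0.45 [0.067, -0.115, -0.001] [0.0, 0.2, 60.1]
-0.5 [0.073, -0.119, -0.001] [0.0, 0.2, 63.0]
-0.55 [0.079, -0.122, -0.001] [0.0, 0.2, 65.8]
-0.6 [0.085, -0.124, -0.001] [0.0, 0.2, 68.7]
```

Call:
drive_tool --travel '[[0,-0.007,-0.001],[0.001,-0.013,-0.001],[0.002,-0.02,-0.001],[0.003,-0.026,-0.001],[0.004,-0.033,-0.001],[0.006,-0.039,-0.001],[0.008,-0.046,-0.001],[0.011,-0.052,-0.001],[0.013,-0.058,-0.001],[0.016,-0.064,-0.001],[0.02,-0.07,-0.001],[0.023,-0.075,-0.001],[0.027,-0.08,-0.001],[0.031,-0.086,-0.001],[0.036,-0.091,-0.001],[0.04,-0.095,-0.001],[0.045,-0.1,-0.001],[0.05,-0.104,-0.001],[0.05,-0.104,-0.001]]' --rotation '[[0,0,2.8],[0,0,5.7],[0,0,8.5],[0,0,11.4],[0,0,14.3],[0,0,17.1],[0,0,20],[0,0,22.8],[0,0,25.7],[0,0,28.6],[0,0,31.4],[0,0,34.3],[0,0,37.2],[0,0,40],[0,0,42.9],[0,0,45.8],[0,0,48.6],[0,0,51.5],[0,0,51.5]]' --jaw '[0.2,0.2,0.2,0.2,0.2,0.2,0.2,0.2,0.2,0.2,0.2,0.2,0.2,0.2,0.2,0.2,0.2,0.2,0.2]'

```text
t: 25.4
position: [0.5784, -0.0488, 0.2119]
ee_rot: [[0.033, 0.101, 0.994], [0.294, 0.95, -0.106], [-0.955, 0.296, 0.002]]
force: [0.1, -1.3, 0.7]
opening: 0.0185
```

Run:
```python
from h import *
print(monitor.read_state()["force"])
for f in np.arange(-.3,-.61,-.03): 
    t,r=rel(*gp(f,.133)); print(round(f,2),t.round(4).tolist(),r.round(1).tolist())
```

```text
[ 0.0873808  -1.25544744  0.74800436]
-0.3 [0.0001, 0.001, 0.0003] [-0.0, 0.1, -0.0]
-0.33 [0.0002, -0.003, 0.0003] [-0.0, 0.1, 1.7]
-0.36 [0.0004, -0.007, 0.0003] [-0.0, 0.1, 3.4]
-0.39 [0.0007, -0.011, 0.0004] [-0.0, 0.1, 5.1]
-0.42 [0.0011, -0.015, 0.0004] [-0.0, 0.1, 6.8]
-0.45 [0.0016, -0.0189, 0.0004] [-0.0, 0.1, 8.6]
-0.48 [0.0023, -0.0229, 0.0004] [-0.0, 0.1, 10.3]
-0.51 [0.003, -0.0268, 0.0004] [-0.0, 0.1, 12.0]
-0.54 [0.0039, -0.0307, 0.0004] [-0.0, 0.1, 13.7]
-0.57 [0.0049, -0.0345, 0.0004] [-0.0, 0.1, 15.4]
-0.6 [0.006, -0.0384, 0.0004] [-0.0, 0.1, 17.2]
```

Call:
drive_tool --travel '[[0,-0.003,0],[0,-0.007,0],[0.001,-0.011,0],[0.001,-0.015,0],[0.002,-0.019,0],[0.002,-0.023,0],[0.003,-0.027,0],[0.0035,-0.029,0],[0.004,-0.031,0],[0.0045,-0.033,0],[0.005,-0.0345,0],[0.005,-0.0345,0],[0.005,-0.0345,0]]' --rotation '[[0,0,1.7],[0,0,3.4],[0,0,5.1],[0,0,6.8],[0,0,8.6],[0,0,10.3],[0,0,12],[0,0,12.9],[0,0,13.7],[0,0,14.5],[0,0,15.4],[0,0,15.4],[0,0,15.4]]' --jaw '[0.2,0.2,0.2,0.2,0.2,0.2,0.2,0.2,0.2,0.2,0.2,0.2,0.2]'

```text
t: 26.7
position: [0.5751, -0.0801, 0.1969]
ee_rot: [[0.059, 0.088, 0.994], [0.536, 0.838, -0.106], [-0.842, 0.539, 0.002]]
force: [0.8, 0.2, 0.2]
opening: 0.0185
```

Call:
drive_tool --travel '[[0,0,0],[0,0,0],[0,0,0],[0,0,0],[-0.02,0,0],[-0.05,0,0],[-0.09,0,0],[-0.13,0,0],[-0.16,0,0],[-0.16,0,0],[-0.16,0,0]]' --rotation '[[0,0,0],[0,0,0],[0,0,0],[0,0,0],[0,0,0],[0,0,0],[0,0,0],[0,0,0],[0,0,0],[0,0,0],[0,0,0]]' --jaw '[0.25,0.3,0.35,0.4,0.4,0.4,0.4,0.4,0.4,0.4,0.4]'

```text
t: 27.8
position: [0.5656, -0.1658, 0.3313]
ee_rot: [[0.059, 0.089, 0.994], [0.536, 0.838, -0.107], [-0.842, 0.539, 0.002]]
force: [-0.0, 0.5, 0.2]
opening: 0.0374
```

Run:
```python
from h import *
s=monitor.read_state();print(s["force"],s["t"])
c=cam("scene");cv2.imwrite("pics/s9.png",c["pixels"][:,:,::-1])
t=cam("top");cv2.imwrite("pics/t9.png",t["pixels"][:,:,::-1])
T=vision.read_camera("wrist");g=T["pixels"]
cv2.imwrite("pics/w9.png",g[:,:,::-1])
# guard appears edge-on along the view: predicted edge columns for leans
for f in (-.45,-.5,-.53,-.56,-.59):
    u=np.array([0,np.sin(f),np.cos(f)]);n=np.array([0,np.cos(f),-np.sin(f)]);H=np.array([0,.1,.085])
    print(f,[[wproj(vw(H+.15*u+[x,0,0]+k*.005*n),s["position"],s["ee_rot"],T) for k in(-1,1)] for x in(-.05,0)])
# bright lip extent on rows
for x in (-.05,-.03,0):
    r=wproj(vw(np.array([x,.1-.15*np.sin(.56),.085+.15*np.cos(.56)])),s["position"],s["ee_rot"],T)[1]
    print(r,[tuple(map(int,p)) for p in g[r,290:345:3]])
```

```text
[-0.04983119  0.51204719  0.23053916] 27.8
-0.45 [[[332, 172], [345, 172]], [[332, 234], [344, 234]]]
-0.5 [[[323, 172], [335, 172]], [[323, 234], [335, 234]]]
-0.53 [[[317, 172], [330, 172]], [[317, 234], [329, 234]]]
-0.56 [[[311, 172], [324, 172]], [[311, 234], [324, 234]]]
-0.59 [[[305, 172], [318, 172]], [[306, 234], [318, 234]]]
172 [(84, 139, 109), (85, 138, 103), (94, 144, 113), (87, 139, 111), (91, 140, 110), (93, 145, 114), (88, 138, 106), (86, 125, 96), (215, 217, 217), (222, 225, 228), (222, 225, 229), (224, 228, 227), (234, 220, 149), (234, 221, 158), (233, 218, 153), (235, 220, 157), (233, 219, 153), (233, 218, 152), (236, 222, 156)]
197 [(82, 137, 106), (84, 136, 104), (86, 138, 105), (89, 138, 111), (94, 141, 111), (91, 145, 111), (89, 144, 112), (87, 146, 112), (215, 215, 214), (222, 223, 227), (221, 223, 228), (225, 229, 227), (228, 211, 147), (230, 214, 153), (232, 219, 152), (232, 216, 152), (229, 215, 150), (229, 212, 145), (228, 213, 148)]
234 [(84, 138, 107), (88, 144, 110), (95, 145, 115), (92, 147, 114), (94, 145, 112), (91, 146, 114), (92, 144, 112), (87, 144, 112), (215, 215, 211), (221, 226, 228), (221, 224, 227), (222, 228, 224), (240, 227, 161), (235, 222, 157), (237, 225, 160), (235, 222, 158), (236, 222, 155), (235, 221, 156), (236, 222, 155)]
```

The lip spans columns 312–325, which matches a lean of 0.555 rad, so the guard is on its front stop and the tool is clear. I'll compare the bystanders with the first pictures and hand in.

Run:
```python
from h import *
a=cv2.imread("pics/top0.png");b=cv2.imread("pics/t9.png");d=cv2.absdiff(a,b).max(2)
for n,(x0,y0,x1,y1) in dict(short=(143,228,172,275),hammer=(180,140,280,178),block=(215,174,240,212),rock=(132,178,160,206),spray=(288,128,318,166),loupe=(258,256,279,276),mug=(480,210,526,252),brush=(496,254,522,332)).items():
    print(n,int((d[y0:y1,x0:x1]>40).sum()))
order.sign_off()
```

```text
short 0
hammer 3
block 0
rock 0
spray 0
loupe 0
mug 573
brush 0
the job is handed in; nothing more can be done
```

Run:
```python
import cv2
a=cv2.imread("pics/top0.png");b=cv2.imread("pics/t9.png");d=cv2.absdiff(a,b).max(2)>40
for y in range(210,252,6): print("".join("#" if d[y,x] else "." for x in range(440,540,3)), b[y,485:520:10].mean(1).astype(int))
```

```text
######################............ [ 63  60  69 128]
#####################............. [ 65  58  62 173]
################..####............ [ 66  48 147  59]
##...##########...###............. [ 44  63 199  56]
.##..##########...#............... [ 37  64 198  56]
################.#................ [ 66 170 196 154]
##############.##................. [ 64  76 120 141]
```

The job is handed in at about 28 s of the 72 s limit, and my last checks suggest every step was met; the sign-off itself reports no verdict. No force reading came near its limit; the highest was 23 N, at the turnbuckle's stop.

- **Core:** I took the longer core from the rack and lowered it into the V supports. The wrist picture showed it seated and centred.
- **Turnbuckle:** I turned it with the closed fingers pushing on the spokes. One stroke passed over a spoke because I had misjudged the finger thickness, so I pushed again. The spoke positions in the picture read about 2.4 rad, and the pads looked in contact with the core's ends. I could not measure the pad forces directly.
- **Guard:** I swung it over at about 0.5 rad/s with the fingers loosely either side of its lip. The lip's position in the last picture gives about 1.155 rad, so it is on its front stop. The fingers were withdrawn clear.
- **Bystanders:** comparing the first and last top views, seven of the eight are unchanged (the hammer differed by 3 pixels). The mug could not be confirmed. The changed pixels are a dark area reaching in from the left of its region, which fits the gripper hiding that part. What still shows of the mug matches the first picture, and I saw no contact with it.

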